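# Shoot the sprung bolt on the tool case

## Robot

A 6-joint arm with a two-finger parallel gripper is mounted at the origin on a cart in front of the work surface, level with it; the furniture and walls round the work are solid. World frame = base frame: x ahead of the robot, y to its left, z up, the work surface at z = 0. Lengths are in m, angles in rad, forces in N, time in s.
With the tool pointing down it reaches from about 0.35 to 0.85 m from the base axis. Payload 8.1 kg.
Tool frame: the origin (TCP) lies midway between the tips of the shut fingers; the grasp point (between the pads) lies 19 mm behind it (arm.pinch_z is the distance from the TCP to the grasp point, in m); z points along the fingers, y is the line along which they close (so a half turn about z gives the same grasp; the last joint's range is limited). The gripper opens to 93 mm and grips with 3 to 60 N. Pads are 15 mm wide; open, the fingers measure 128 mm over their backs; the gripper's body (75 mm by 188 mm) begins 65 mm behind the grasp point.
Start: joints at [1.231, 0.13, 1.488, -0, 1.523, -0.085], TCP at [0.151, 0.581, 0.219] pointing down, gripper open.
Joint ranges: [-2.96, 2.96], [-0.89, 2.26], [0.02, 2.5], [-1.34, 4.48], [0, 2.73], [-2.66, 2.66]. Speed limits (rad/s): [2.39, 2.39, 2.79, 3.14, 3.14, 3.14].

## Interface

Orientations are given as a unit quaternion [x, y, z, w].
In Python, from rig import arm gives the robot as it stands. The module is installed in compiled form; this text tells all that it offers.
- The arm moves only by the tool drive_effector, called after ">>>" as name(argument=value, ...) on one line, values as JSON. Schema: {"type":"object","properties":{"plan":{"type":"object","properties":{"tx":{"type":"array","items":{"type":"number"},"minItems":1,"maxItems":12},"ty":{"type":"array","items":{"type":"number"},"minItems":1,"maxItems":12},"tz":{"type":"array","items":{"type":"number"},"minItems":1,"maxItems":12},"twist":{"type":"array","items":{"type":"number"},"minItems":1,"maxItems":12}},"additionalProperties":false,"required":["tx","ty","tz","twist"]},"finger_gap":{"type":"number"},"grip_force":{"type":"number"},"only":{"type":"string"},"quiet":{"type":"boolean"},"lines":{"type":"string"}},"required":["plan"],"additionalProperties":false}. plan is an object with one list for each field, all of the same length, 1 to 12, a row being the entries at one place: tx, ty, tz (the shift in m), twist (a turn about the tool's z in rad); each row shifts and turns the commanded pose from where the row before left it, along the tool's axes as they then stand; what a row does not reach is not made up. A row lasts 1/8 s, in which the tool goes at most 0.0625 m and 0.188 rad, less where a joint would pass 70% of its speed; a pose out of reach is approached as far as the arm can. finger_gap is the finger opening in m, set as the call begins (left out keeps the last). The fingers move at their own pace and stop on an object; grip_force is the grip in N (left out, the last holds). Time passes only in rows, so rows that do not move let the fingers close. The tool returns the time, the measured TCP pose, the force, the opening and the grip force at its end. only (a regular expression) keeps the lines of the reply that match it, lines (a string "A,B") keeps lines A to B, and quiet returns only ok. Input that does not fit is refused with a message, and nothing moves.
- arm.get_state(): the state, without advancing time (a new reading comes with each control period).
- arm.grab_frame(name): name is "scene" or "top"; returns (picture, depth): 400x640x3 uint8, red, green, blue; 400x640 float32, m along the optical axis (not along the pixel's ray), 0 where there is no reading.
- arm.get_calibration(name): a dict with "camera_matrix" (3x3 intrinsics, pixels), "world_from_camera" (4x4, takes a point from camera to world coordinates). Camera axes: x right, y down, z forward; pixel columns grow to the right and rows downward; lengths in m; the calibration is good to about 2 mm. A picture is of the moment at which its call begins. get_calibration takes no time and is no camera call.
- arm.sign_off(): hands the job in; it is judged then, once.
The state is a dict: "clock": time; "qpos": joint angles; "joint_vel": joint speeds; "joint_torque": joint torques, N m; "ee_pos": TCP position; "ee_rot": TCP orientation; "force": force on the tool from outside, world axes, zero at the start; "wrist_torque": the same for the moment, N m; "grip_width": finger opening in m; "finger_force": force on a finger pad.
Only numpy, scipy, OpenCV 4.12 (cv2) and the standard library are available. Lean on these libraries where they do the work, as an engineer would, in place of code of your own. Each camera call takes 0.05 s, during which the arm holds its last target. There are 200 camera calls.

## Task

Lock the blue steel tool case on the bench: press the red spring catch down with one fingertip and, while it stays down, push the bolt's black knob with the other fingertip until the bolt is fully home in its keeper on the grey end of the case. Then let go so that the catch springs right back up and locks the bolt, and leave the loose things on the case and round it where they are.

Things in the scene. Friction and masses are not known exactly. Their poses are not given: they have to be found in the camera images.
- case: Flat blue steel case fixed to the bench, lid shut, 172 (x) x 213 (y) x 50 mm high. Origin: underside, below the bolt (case x -76 to 96 mm). x: away from the robot to the hinges; y: left, along the bolt; z up; yaw up to 0.5 rad. y = 51 to 107 mm is a grey plate. On top: the bolt along y at x = 0, the red catch in front at x = -50 mm. Bolt bar, straps and keeper are at most 72 mm above the bench.
- catch_plate: Red plate of the spring catch, 30 mm (x) by 90 mm (y, along the bolt), 6 mm thick, flat on top; its frame is that of the case, sinking with the catch. Its top is 82 mm above the bench when up, 74 mm fully pressed. A fingertip may slide along it while pressing. The gap between plate and knob is 23 mm.
- catch_pad (a point): Centre of the top face of the red catch plate, at x = -50, y = -32, z = 82 mm in the case frame when up; it sinks with the catch.
- catch (a joint): How far the catch is pressed down (m): 0 is up (locking), 0.008 the bottom stop. Its spring pushes up with 3 N at the top, 7 N at the bottom. At less than 0.0055 its three teeth block the bolt; they stand all along the stroke, so it must be held down all the way: let go too soon, it pops up in the next tooth gap and stops the bolt halfway.
- bolt_knob: The sliding bolt with its black knob. The knob stands up from the 12 mm bar, 24 mm (x) by 14 mm (y), its top 100 mm above the bench, its underside 74 mm, on a 10 mm stem. Frame: that of the case while the bolt is drawn back.
- knob_top (a point): Centre of the knob's top face: at x = 0, y = -30, z = 100 mm in the case frame with the bolt drawn back, y = +9 mm with the bolt home.
- bolt (a joint): How far the bolt has been slid (m) along the case's +y, towards the keeper: 0 is drawn back, 0.039 is fully home against its stop. It slides stiffly (friction about 2.5 N) and stays where it is left.
- keeper (a point): Middle of the steel keeper bridge on the grey end, at x = 0, y = +75, z = 62 mm in the case frame; the bolt's tip enters it.
- bearing: Loose ball bearing, 52 mm across, 15 mm high, lying on the case behind the bolt: bystander. Origin: centre of the underside.
- spark_plug: Loose spark plug, 78 mm long, 24 mm thick, lying on the grey end of the case behind the keeper: bystander. Origin: centre of the underside.
- wood_block: Loose block of wood, 89 x 120 mm, 38 mm high, on the bench: bystander. Origin: centre of the underside.
- tape_measure: Loose yellow tape measure, 32 x 81 mm, 64 mm high, on the bench: bystander. Origin: centre of the underside.

How it is judged:
On the way, in this order (a step that is already met when the one before it is completed fails the run):
1. the catch is pressed down by a fingertip while the bolt is still drawn back (value of joint catch above 0.0055 m and contact force between the fingers and catch_plate above 1 N and value of joint bolt below 0.005 m), for 0.1 s.
2. the bolt is pushed towards the keeper by a fingertip while another holds the catch down (value of joint bolt above 0.012 m and value of joint catch above 0.005 m and contact force between the fingers and catch_plate above 0.5 N and contact force between the fingers and bolt_knob above 0.5 N).
At the end, for the whole second after the job is handed in: The bolt is home (slid at least 35.5 of 39 mm) and the catch has sprung back up (within 1.5 mm of its top) (value of joint bolt above 0.0355 m and value of joint catch below 0.0015 m); the robot touches nothing.
It fails at once if a loose bystander was lifted, carried or pushed more than 25 mm from its place (distance of any of bearing, spark_plug, wood_block, tape_measure from where it was at the start of the episode above 0.025 m).
It also fails if it takes over 42 s, if anything falls off the work surface, if the arm or the gripper's body presses on something with over 40 N, if the wrist force passes 120 N, or if a joint passes its speed limit or range.

## Working session

There is one attempt and no reset: what is moved stays moved. The work goes in short steps, Python scripts to look and compute and a tool call to move; the robot and the scene stay as the last step left them, time stands still between calls to the robot, and variables do not carry over. Pictures are saved under pics/ and viewed, at most 10 in all, crops included, and the job is handed in when it is done.

```bash
mkdir -p pics; python3 - <<'E'
from rig import arm
import cv2,numpy as np
for n in("scene","top"):
    p,d=arm.grab_frame(n); c=arm.get_calibration(n)
    np.savez(f"pics/{n}.npz",p=p,d=d,K=c["camera_matrix"],T=c["world_from_camera"])
    cv2.imwrite(f"pics/{n}1.png",p[:,:,::-1])
s=arm.get_state();print(s["clock"],s["ee_pos"],s["ee_rot"],s["grip_width"])
E
```

```text
0.1 [0.15104874 0.58015561 0.21770024] [ 1.27071663e-01  9.91893200e-01 -8.01510013e-04 -1.73018677e-04] 0.09299534388055532
```

View pics/top1.png

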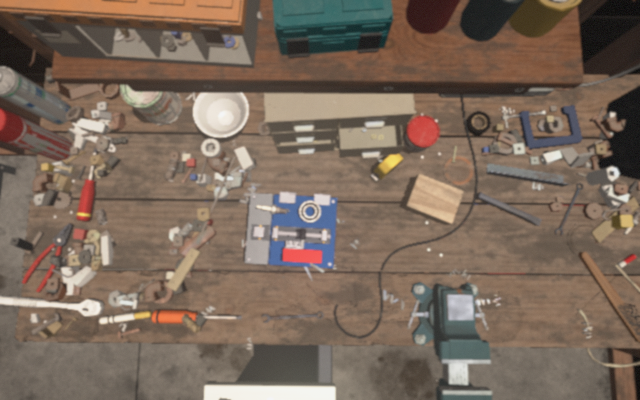

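View pics/scene1.png

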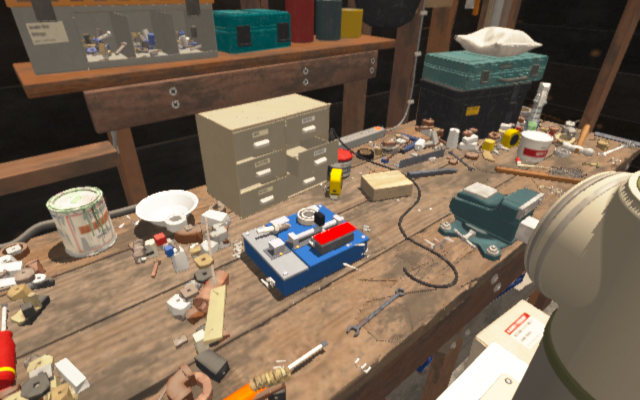

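The top view shows the case at about (245–337, 193–268), with the red catch at (302,256), the knob near (327,235) and the grey end on the left. The bearing (310,211) and plug (268,209) lie behind the bolt. Next I'll measure the red plate, the knob and the case outline.

```bash
cat > m.py <<'E'
import numpy as np,cv2
def load(n):
    z=np.load(f"pics/{n}.npz");p,d,K,T=z["p"],z["d"],z["K"],z["T"]
    v,u=np.mgrid[:400,:640];P=np.stack([(u-K[0,2])/K[0,0]*d,(v-K[1,2])/K[1,1]*d,d],-1)@T[:3,:3].T+T[:3,3]
    return p.astype(int),d,P,K,T
E
python3 - <<'E'
from m import *
for n in("top","scene"):
    p,d,P,K,T=load(n);print(n,"cam",T[:3,3].round(3))
    x0,y0,x1,y1=(240,185,345,275) if n=="top" else (235,200,375,300)
    box=np.zeros(d.shape,bool);box[y0:y1,x0:x1]=1;box&=d>0
    r,g,b=p[...,0],p[...,1],p[...,2]
    red=box&(r>150)&(g<70)&(b<70); Q=P[red]
    print("red",red.sum(),Q.mean(0),np.median(Q[:,2]))
    top=Q[Q[:,2]>.075]; print(cv2.minAreaRect((top[:,:2]*1000).astype(np.float32)), top[:,2].min(),top[:,2].max())
    k=box&(P[...,2]>.088)&(P[...,2]<.12); Q=P[k]; print("high",k.sum(),Q.mean(0) if k.sum() else "", Q.min(0),Q.max(0))
    vs,us=np.where(k);print(us.min(),us.max(),vs.min(),vs.max())
    c=box&(P[...,2]>.04)&(P[...,2]<.06);print("case",cv2.minAreaRect((P[c][:,:2]*1000).astype(np.float32)))
p,d,P,K,T=load("top")
cv2.imwrite("pics/crop.png",cv2.resize(p[180:280,235:350].astype(np.uint8)[:,:,::-1],None,fx=6,fy=6,interpolation=2)[:600,:690])
E
```

```text
top cam [ 0.465 -0.117  0.928]
red 0 [nan nan nan] nan<stdin>:8: RuntimeWarning: Mean of empty slice.
  ret = um.true_divide(
  return _methods._mean(a, axis=axis, dtype=dtype,
  ret = ret.dtype.type(ret / rcount)
Traceback (most recent call last):
ValueError: zero-size array to reduction operation minimum which has no identity
```

```bash
python3 - <<'E'
from m import *
for n in("top","scene"):
    p,d,P,K,T=load(n);print(n,"cam",T[:3,3].round(3),T[:3,2].round(3),K[0,0])
    x0,y0,x1,y1=(240,185,345,275) if n=="top" else (235,200,375,300)
    v,u=(256,302) if n=="top" else (236,335)
    print(p[v,u],d[v,u],P[v,u],(d[y0:y1,x0:x1]>0).mean())
    box=np.zeros(d.shape,bool);box[y0:y1,x0:x1]=1;box&=d>0
    hsv=cv2.cvtColor(p.astype(np.uint8),cv2.COLOR_RGB2HSV)
    def col(h0,h1,s=120): return ((hsv[...,0]-h0)%180<=(h1-h0)%180)&(hsv[...,1]>s)&(hsv[...,2]>60)
    for nm,m in(("red",col(172,8,150)),("blue",col(100,125)),("high",(P[...,2]>.086)&(P[...,2]<.125)),("case",(P[...,2]>.035)&(P[...,2]<.125))):
        m=m&box;Q=P[m];vs,us=np.where(m)
        if len(Q)<3: print(nm,len(Q));continue
        print(nm,len(Q),Q.mean(0).round(4),np.percentile(Q[:,2],[2,50,98]).round(4),"px",us.min(),us.max(),vs.min(),vs.max())
        print("   ",cv2.minAreaRect((Q[:,:2]*1000).astype(np.float32)))
p,d,P,K,T=load("top")
cv2.imwrite("pics/crop.png",cv2.resize(p[180:280,235:350].astype(np.uint8)[:,:,::-1],None,fx=6,fy=6,interpolation=2)[:600,:690])
E
```

```text
top cam [ 0.465 -0.117  0.928] [ 0.125  0.001 -0.992] 362.4702984657358
[243  91  86] 0.8406788 [ 0.46226154 -0.07611534  0.08008688] 0.9964021164021164
red 45 [ 0.4597 -0.0794  0.0815] [0.079  0.0816 0.0838] px 283 320 249 262
    ((463.21209716796875, -74.87371826171875), (86.7271728515625, 27.47012710571289), 88.79904174804688)
blue 776 [ 0.5154 -0.0968  0.0499] [0.0466 0.0499 0.0529] px 270 334 198 266
    ((522.8434448242188, -75.37018585205078), (148.08811950683594, 162.8575897216797), 87.44474029541016)
high 62 [ 0.5134 -0.0755  0.0993] [0.0923 0.0996 0.1029] px 299 305 229 238
    ((513.291015625, -75.97455596923828), (20.716989517211914, 13.580221176147461), 1.2580070495605469)
case 6337 [ 0.5245 -0.0471  0.0558] [0.0467 0.0511 0.0835] px 240 336 185 272
    ((527.7042236328125, -34.461822509765625), (250.95962524414062, 190.28489685058594), 85.14974212646484)
scene cam [0.025 0.333 0.512] [ 0.66  -0.546 -0.515] 365.99617369287387
[255   0   0] 0.720149 [ 0.4500862  -0.06744045  0.08424255] 0.9958571428571429
red 2528 [ 0.4775 -0.0296  0.0359] [0.0068 0.0371 0.0528] px 245 367 207 294
    ((521.2632446289062, -47.6365966796875), (209.01724243164062, 166.03514099121094), 87.61822509765625)
blue 2717 [ 0.4791 -0.0299  0.0362] [0.0065 0.038  0.0528] px 245 368 206 295
    ((522.774658203125, -48.552757263183594), (210.83755493164062, 168.99595642089844), 87.72542572021484)
high 100 [ 0.5103 -0.0759  0.0962] [0.0863 0.0973 0.102 ] px 314 324 211 222
    ((512.467041015625, -77.51235961914062), (24.778478622436523, 13.809073448181152), 3.7522664070129395)
case 5736 [ 0.5112 -0.0317  0.0575] [0.0372 0.0522 0.0848] px 235 368 200 283
    ((589.2368774414062, -52.45710754394531), (214.8319854736328, 320.43603515625), 87.0087890625)
```

View pics/crop.png

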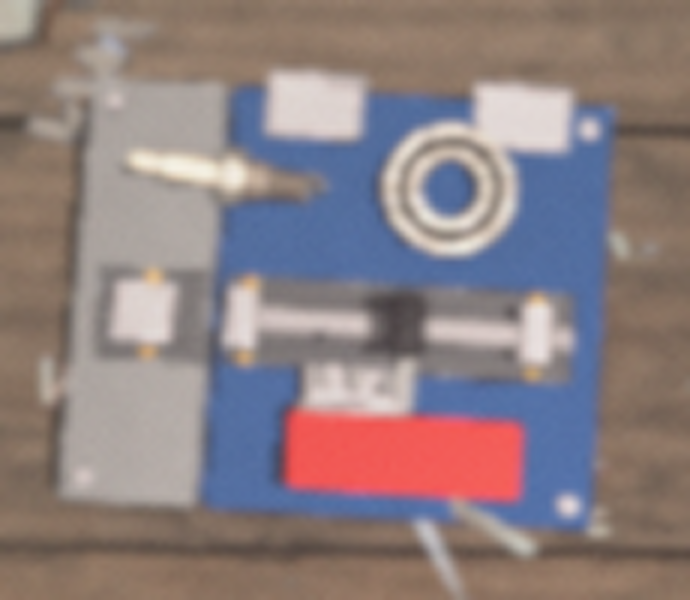

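The two cameras agree. The knob top is at (0.513, -0.076, 0.099) and the catch centre at (0.463, -0.075, 0.0815), so the vector between them matches the given (-50, -2) mm. The yaw is about -0.045.

I'll align tool y with case x: one finger on the catch, the other behind the knob on its -y side. Centre spacing is 50 mm, so the opening is about 33 mm.

>>> drive_effector(plan={"tx": [-0.058, -0.058, -0.058, -0.058, -0.058, -0.058, -0.058, -0.058, -0.058, -0.058, -0.058, -0.058], "ty": [-0.003, -0.003, -0.003, -0.003, -0.003, -0.003, -0.003, -0.003, -0.003, -0.003, -0.003, -0.003], "tz": [0, 0, 0, 0, 0, 0, 0, 0, 0, 0, 0, 0], "twist": [0.097, 0.097, 0.097, 0.097, 0.097, 0.097, 0.097, 0.097, 0.097, 0.097, 0.097, 0.097]}, finger_gap=0.033)

```text
clock: 1.6
ee_pos: [0.5909, 0.0884, 0.218]
ee_rot: [0.653, 0.758, -0.0, -0.0]
force: [0.3, 1.1, -0.2]
grip_width: 0.0334
finger_force: 0.0
```

```bash
cat > t.py <<'E'
import numpy as np,sys
from scipy.spatial.transform import Rotation as R
from rig import arm
# target given in case frame (mm x,y) and z: midpoint of the fingers
yaw=float(sys.argv[4]) if len(sys.argv)>4 else -.045
Rc=np.array([[np.cos(yaw),-np.sin(yaw)],[np.sin(yaw),np.cos(yaw)]])
O=np.array([.513,-.0757])-Rc@[0,-.030]
s=arm.get_state();p=np.array(s["ee_pos"]);r=R.from_quat(s["ee_rot"])
x,y,z=[float(a)/1000 for a in sys.argv[1:4]]
t=np.r_[O+Rc@[x,y],z]
print("clock",s["clock"],"case xy",(Rc.T@(p[:2]-O)*1000).round(1),"z",p[2].round(4),"w",s["grip_width"],"F",np.round(s["force"],1))
print("tool delta",r.inv().apply(t-p).round(4))
ty=r.as_matrix()[:,1];print("turn",np.round(np.arctan2(ty[1],ty[0])-yaw,4), "tilt",r.as_matrix()[:,2].round(4))
E
python3 t.py -25 -52 130
```

```text
clock 1.6 case xy [ 70.4 137.4] z 0.218 w 0.03336443733658078 F [ 0.3  1.1 -0.2]
tool delta [-0.1675 -0.13    0.0881]
turn 0.1938 tilt [-8.e-04 -0.e+00 -1.e+00]
```

>>> drive_effector(plan={"tx": [-0.042, -0.042, -0.042, -0.042, 0, 0, 0, 0, 0, 0], "ty": [-0.033, -0.033, -0.032, -0.032, 0, 0, 0, 0, 0, 0], "tz": [0, 0, 0, 0, 0.02, 0.02, 0.02, 0.02, 0, 0], "twist": [0, 0, 0, 0, 0.1, 0.094, 0, 0, 0, 0]})

```text
clock: 2.85
ee_pos: [0.4879, -0.0955, 0.1393]
ee_rot: [0.722, 0.692, 0.0, 0.0]
force: [0.2, -0.3, -0.3]
grip_width: 0.0334
finger_force: 0.0
```

```bash
python3 t.py -25 -52 86
python3 - <<'E'
from rig import arm
import cv2,numpy as np
p,d=arm.grab_frame("scene")
cv2.imwrite("pics/s2.png",cv2.resize(p[120:300,220:400,::-1],None,fx=3.2,fy=3.2,interpolation=2))
E
```

```text
clock 2.85 case xy [-24.2 -50.9] z 0.1393 w 0.03338899644562686 F [ 0.2 -0.3 -0.3]
tool delta [-0.0011 -0.0009  0.0533]
turn 0.003 tilt [ 4.e-04 -1.e-04 -1.e+00]
```

View pics/s2.png

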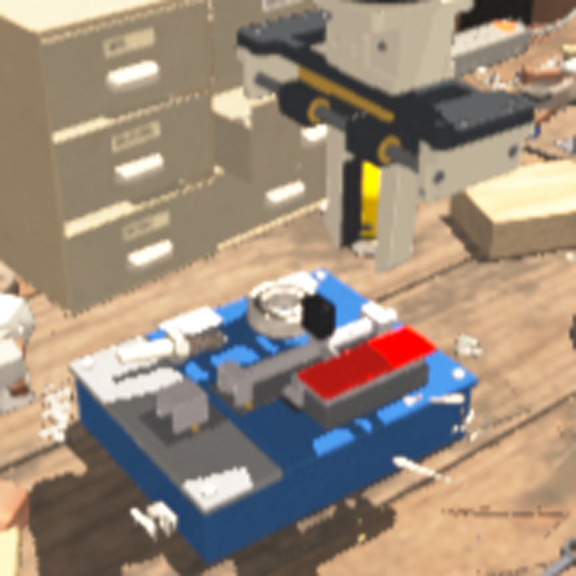

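The picture shows the near finger above the red plate and the far finger behind the knob. I'll descend and press the catch.

>>> drive_effector(plan={"tx": [-0.001, 0, 0, 0], "ty": [-0.001, 0, 0, 0], "tz": [0.025, 0.025, 0.003, 0], "twist": [0, 0, 0, 0]})

```text
clock: 3.4
ee_pos: [0.4873, -0.0966, 0.0867]
ee_rot: [0.722, 0.692, 0.0, 0.0]
force: [0.3, -0.6, -0.0]
grip_width: 0.033
finger_force: 0.0
```

>>> drive_effector(plan={"tx": [0, 0, 0, 0, 0, 0], "ty": [0, 0, 0, 0, 0, 0], "tz": [0.003, 0.003, 0.003, 0.002, 0, 0], "twist": [0, 0, 0, 0, 0, 0]})

```text
clock: 4.15
ee_pos: [0.4876, -0.0967, 0.0755]
ee_rot: [0.722, 0.692, 0.0, 0.001]
force: [2.1, -0.7, 5.7]
grip_width: 0.0333
finger_force: 2.8
```

```bash
python3 t.py -25 -52 74.5
```

```text
clock 4.15 case xy [-24.4 -52.2] z 0.0755 w 0.03330305186972803 F [ 2.1 -0.7  5.7]
tool delta [ 0.0002 -0.0006  0.001 ]
turn 0.003 tilt [ 2.e-03 -7.e-04 -1.e+00]
```

>>> drive_effector(plan={"tx": [0, 0, 0], "ty": [0, 0, 0], "tz": [0.0012, 0, 0], "twist": [0, 0, 0]})

```text
clock: 4.53
ee_pos: [0.4876, -0.0967, 0.0743]
ee_rot: [0.722, 0.692, 0.0, 0.001]
force: [1.5, -1.7, 5.7]
grip_width: 0.0332
finger_force: 3.1
```

```bash
python3 t.py -25 -46 74
```

```text
clock 4.525 case xy [-24.4 -52.2] z 0.0743 w 0.03322081783158337 F [ 1.5 -1.7  5.7]
tool delta [ 0.0062 -0.0005  0.0003]
turn 0.003 tilt [ 2.e-03 -7.e-04 -1.e+00]
```

>>> drive_effector(plan={"tx": [0.004, 0.004, 0.004, 0.004, 0.004, 0], "ty": [0, 0, 0, 0, 0, 0], "tz": [0.0005, 0, 0, 0, 0, 0], "twist": [0, 0, 0, 0, 0, 0]})

```text
clock: 5.28
ee_pos: [0.4886, -0.0779, 0.0742]
ee_rot: [0.722, 0.692, -0.0, 0.002]
force: [1.3, -6.0, 7.1]
grip_width: 0.0328
finger_force: 4.7
```

```bash
python3 t.py -25 -6 74
python3 - <<'E'
from rig import arm
import cv2,numpy as np
p,d=arm.grab_frame("scene")
cv2.imwrite("pics/s3.png",cv2.resize(p[150:300,230:400,::-1],None,fx=3.5,fy=3.5,interpolation=2))
E
```

```text
clock 5.275 case xy [-24.2 -33.3] z 0.0742 w 0.032822178695084865 F [ 1.3 -6.   7.1]
tool delta [ 0.0273 -0.0007  0.0002]
turn 0.003 tilt [ 0.0024 -0.0029 -1.    ]
```

View pics/s3.png

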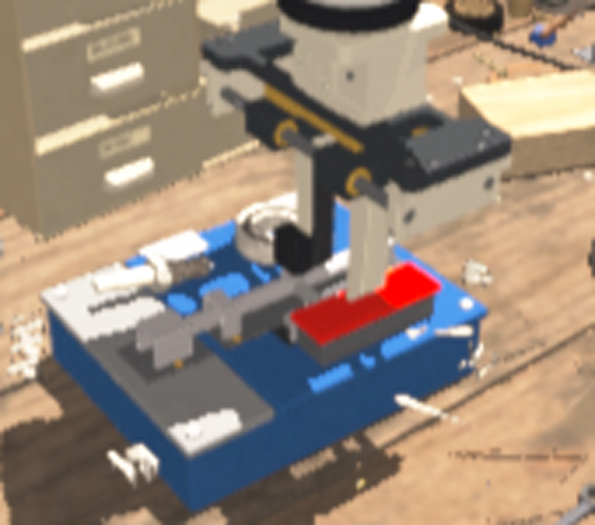

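The finger holds the catch down and the knob is moving with the other finger. The bolt's tip is heading for the keeper, so I'll keep pushing.

>>> drive_effector(plan={"tx": [0.004, 0.004, 0.004, 0.004, 0.004, 0.003, 0], "ty": [0, 0, 0, 0, 0, 0, 0], "tz": [0, 0, 0, 0, 0, 0, 0], "twist": [0, 0, 0, 0, 0, 0, 0]})

```text
clock: 6.2
ee_pos: [0.4897, -0.055, 0.0742]
ee_rot: [0.722, 0.692, -0.0, 0.002]
force: [0.8, -6.7, 7.4]
grip_width: 0.033
finger_force: 4.7
```

```bash
python3 t.py -25 -6 74
```

```text
clock 6.2 case xy [-24.2 -10.4] z 0.0742 w 0.03301494391946821 F [ 0.8 -6.7  7.4]
tool delta [ 0.0044 -0.0008  0.0002]
turn 0.003 tilt [ 0.0026 -0.0029 -1.    ]
```

>>> drive_effector(plan={"tx": [0.002, 0.002, 0.001, 0], "ty": [0, 0, 0, 0], "tz": [0, 0, 0, 0], "twist": [0, 0, 0, 0]})

```text
clock: 6.7
ee_pos: [0.4898, -0.0538, 0.0744]
ee_rot: [0.722, 0.691, -0.002, 0.004]
force: [-0.3, -25.7, 5.5]
grip_width: 0.0328
finger_force: 13.7
```

```bash
python3 t.py -25 -6 74
```

```text
clock 6.7 case xy [-24.2  -9.2] z 0.0744 w 0.03283030903726216 F [ -0.3 -25.7   5.5]
tool delta [ 0.0032 -0.0008  0.0003]
turn 0.0013 tilt [ 0.0025 -0.009  -1.    ]
```

The force has risen to 26 N, so the bolt is at a stop. I'll check the knob in the camera before releasing.

```bash
python3 - <<'E'
from rig import arm
import cv2,numpy as np
p,d=arm.grab_frame("scene"); c=arm.get_calibration("scene")
np.savez("pics/scene4.npz",p=p,d=d,K=c["camera_matrix"],T=c["world_from_camera"])
from m import load
for n in("scene","scene4"):
    p,d,P,K,T=load(n)
    m=(P[...,2]>.08)&(P[...,2]<.106)&(p.max(-1)<75)&(abs(P[...,0]-.513)<.022)&(P[...,1]>-.1)&(P[...,1]<0)
    # knob end face (+y side)
    Q=P[m];print(n,m.sum(),Q.mean(0).round(4),np.percentile(Q[:,1],[5,25,50,75,90,97]).round(4))
cv2.imwrite("pics/s4.png",cv2.resize(p[150:300,230:400,::-1].astype(np.uint8),None,fx=3.5,fy=3.5,interpolation=2))
E
```

```text
scene 101 [ 0.5086 -0.0744  0.0925] [-0.0796 -0.077  -0.0731 -0.0721 -0.0715 -0.071 ]
scene4 168 [ 0.5089 -0.0427  0.0929] [-0.0595 -0.0506 -0.0395 -0.0339 -0.0332 -0.0327]
```

View pics/s4.png

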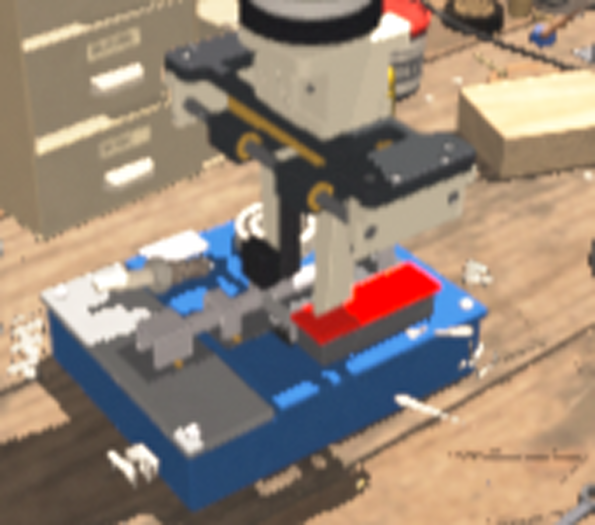

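The knob's front face has moved 38.3 mm (y -0.0712 to -0.0329), so the bolt is home. I'll ease off the push, then lift.

>>> drive_effector(plan={"tx": [-0.004, -0.003, 0, 0, 0, 0, 0, -0.06, -0.06, 0, 0], "ty": [0, 0, 0, 0, 0, 0, 0, -0.02, -0.02, 0, 0], "tz": [0, 0, -0.005, -0.01, -0.03, -0.05, -0.05, 0, 0, 0, 0], "twist": [0, 0, 0, 0, 0, 0, 0, 0, 0, 0, 0]})

```text
clock: 8.12
ee_pos: [0.4434, -0.1721, 0.2176]
ee_rot: [0.722, 0.692, -0.0, -0.001]
force: [0.7, 0.5, -0.1]
grip_width: 0.033
finger_force: 0.0
```

```bash
python3 - <<'E'
from rig import arm
import cv2,numpy as np
p,d=arm.grab_frame("scene"); c=arm.get_calibration("scene")
np.savez("pics/scene5.npz",p=p,d=d,K=c["camera_matrix"],T=c["world_from_camera"])
from m import load
for n in("scene","scene5"):
    p,d,P,K,T=load(n)
    m=(P[...,2]>.08)&(P[...,2]<.106)&(p.max(-1)<75)&(abs(P[...,0]-.513)<.022)&(P[...,1]>-.1)&(P[...,1]<0)
    Q=P[m];print(n,m.sum(),Q.mean(0).round(4),np.percentile(Q[:,1],[5,50,90,97]).round(4))
    r=(p[...,0]>120)&(p[...,1]<60)&(p[...,2]<60)&(P[...,2]>.06)&(abs(P[...,0]-.463)<.014)&(abs(P[...,1]+.075)<.05)
    print("red z",r.sum(),np.median(P[r][:,2]))
cv2.imwrite("pics/s5.png",cv2.resize(p[150:300,230:400,::-1].astype(np.uint8),None,fx=3.5,fy=3.5,interpolation=2))
E
```

```text
scene 101 [ 0.5086 -0.0744  0.0925] [-0.0796 -0.0731 -0.0715 -0.071 ]
red z 378 0.08326604132247203
scene5 107 [ 0.5101 -0.0362  0.0928] [-0.0425 -0.0348 -0.033  -0.0327]
red z 366 0.08315265596056934
```

View pics/s5.png

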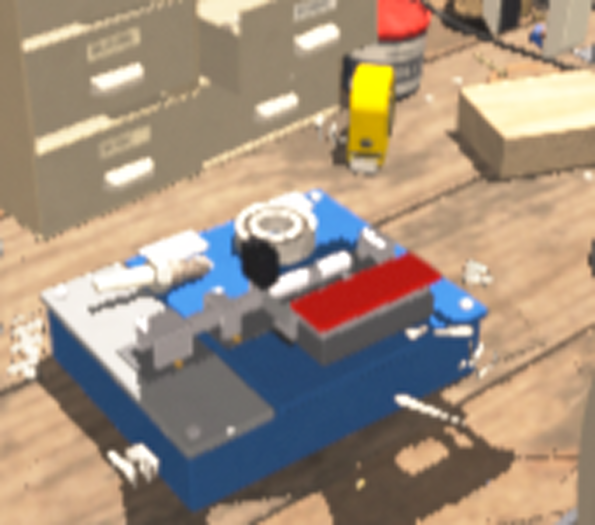

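The bolt is home (38 mm), the catch is back at its original height, the bystanders haven't moved and the arm is clear.

```bash
python3 -c "
from rig import arm
print(arm.sign_off())"
```

```text
the job is handed in; nothing more can be done
None
```

I locked the case and handed the job in at about 8 s. By the camera the bolt moved about 38 of its 39 mm, the catch is back at its starting height, the loose things look undisturbed, and the arm is clear; no verdict came back.

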